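# Seat the new cartridges in the water filter with the push rod

### The job

Renew the cartridges of the benchtop water filter: one already hangs part-way down its upright steel tube, so start the other one in the tube's mouth, then take the push rod and slowly press both down together until they bottom out firmly on the seat, leaning on the rod with about one and a half kilograms (15 N) for half a second and never with more than 25 N, as the ceramic cracks. Then stand the rod back upright in its stand, and leave the other things on the worktop where they are.

Things in the scene. Friction and masses are not known exactly. Their poses are not given: they have to be found in the camera images.
- housing: Benchtop water filter, fixed: white foot 120 mm in diameter, upright steel tube 52 mm in diameter, open at the top 155 mm above the worktop. Low down (under 45 mm) a spout reaches 78 mm from the axis at its -x side, a hose connector 58 mm at its +x side. Origin: centre of the underside, z up. The bore ends on a rigid unseen seat, screw-set 112 to 130 mm below the rim: only feel tells.
- mouth (a point): Centre of the tube's mouth, level with its rim. The bore is 34 mm wide, flaring to 40 over the top 6 mm. Flat springs in its +x side (6 to 57 and 67 to 117 mm below the rim, 3 mm proud when empty) press a cartridge to the other side, so it sits about 1 mm off the axis, stays where it is left and slides only under a push, about 2 to 4 N for each cartridge.
- cartridge_in: Cartridge that hangs part-way down in the tube, its underside 93 to 108 mm below the rim: white ceramic cylinder with two thin black rubber rings, 31.6 mm in diameter, 40 mm high, edges bevelled by 2 mm, 60 g. The stack meets the seat hard: at over 8 mm/s the knock may pass 25 N. Origin: centre of the underside; z along its axis.
- cartridge_out: The other cartridge, the same (31.6 mm in diameter, 40 mm high), standing upright on the worktop. Origin: centre of the underside; z along its axis. Gripped by its top 15 mm it can be put about 22 mm into the mouth before fingers meet the rim.
- pusher: Push rod, 127 mm long, about 160 g, upright in its stand. From below: flat white foot 23 mm in diameter, steel stem 12 mm, steel flange 44 mm in diameter 80 to 85 mm above the foot's underside, round wooden handle 24 mm in diameter from 85 to 127 mm. Fingers on the handle can bear on the flange. Origin: centre of the foot's underside; z towards the handle.
- stand: Stand of the push rod, fixed: steel disc 84 mm in diameter with an upright collar 40 mm in diameter, 44 mm high in all. Its hole is 28 mm in diameter (35 mm at the top edge), with the floor 10 mm above the worktop. Origin: centre of the underside; z up. It stands now to the left, now to the right of the filter, the loose cartridge on the other side.
- cap: The filter's knurled steel screw cap, 59 mm in diameter, 20 mm high, lying loose in front. Leave it. Origin: centre of the underside.
- egg_cup: Pale turned egg cup, 48 mm in diameter, 56 mm high. Leave it. Origin: centre of the underside.
- garlic_bulb: Garlic bulb, about 50 mm. Leave it. Origin: centre of the underside.
- tin: Small food tin, 76 mm in diameter, 58 mm high. Leave it. Origin: centre of the underside.
- lemon: Lemon, 67x54x54 mm. Leave it. Origin: centre of the underside.
- tea_cup: White tea cup with a green band, 94x119 mm, 58 mm high. Leave it. Origin: centre of the underside.
Mind the look-alikes: they are no part of the job. Leave any turquoise look-alike of the stand alone.

How it is judged:
By the outcome, as a careful person would: the job done as asked, in the order asked, and still so for the second after the job is handed in, with the robot touching nothing.
It also fails if it takes over 69 s, if anything falls off the work surface, if the arm or the gripper's body presses on something with over 40 N, if the wrist force passes 120 N, or if a joint passes its speed limit or range.

### The arm

A 7-joint arm with a two-finger parallel gripper is mounted at the origin on a cart in front of the work surface, level with it; the furniture and walls round the work are solid. World frame = base frame: x ahead of the robot, y to its left, z up, the work surface at z = 0. Lengths are in m, angles in degrees, forces in N, time in s.
With the tool pointing down it reaches from about 0.4 to 0.85 m from the base axis. Payload 4.5 kg.
Tool frame: the origin (TCP) lies midway between the tips of the shut fingers; the grasp point (between the pads) lies 19 mm behind it; z points along the fingers, y is the line along which they close (so a half turn about z gives the same grasp; the last joint's range is limited). The gripper opens to 88 mm and grips with 3 to 60 N. Pads are 18 mm wide; open, the fingers measure 123 mm over their backs; the gripper's body (75 mm by 187 mm) begins 45 mm behind the grasp point.
Start: joints at [72.582, 39.483, -11.15, 89.685, 9.013, 51.709, -12.324], TCP at [0.207, -0.59, 0.239] pointing down, gripper open.
Joint ranges: [-172.22, 172.22], [-26.19, 119.32], [-84.43, 86.54], [7.71, 146.69], [-57.33, 237.33], [2.42, 119.75], [-152.13, 152.13]. Speed limits (degrees/s): [147.25, 147.25, 180, 180, 180, 180, 180].

### API

Orientations are given as a 3x3 rotation matrix whose columns are the frame's x, y, z axes.
In Python, from cell import r gives the robot as it stands.
- The arm moves only by the tool carry_out, never from a script. Its arguments are lists of equal length, an entry for each row: "xyz": the shift along the tool's x, y, z in m, a list of three; "rotation": the turn, a rotation vector about the tool's x, y, z in rad, a list of three. In form: {"xyz": [[tx, ty, tz], ...], "rotation": [[wx, wy, wz], ...]}. A call has 1 to 10 rows; each row shifts and turns the commanded pose from where the row before left it, along the tool's axes as they then stand; what a row does not reach is not made up. A row lasts 1/10 s, in which the tool goes at most 50 mm and 8.59 degrees, less where a joint would pass 70% of its speed; a pose out of reach is approached as far as the arm can. A call is refused whole if a number of a shift passes 0.05 or a number of a turn 0.15, either way. A call with a gripper value outside its range is refused whole. "hand" is the opening, from 0 (shut) to 1 (fully open), set as the call begins (left out, the last holds). The fingers move at their own pace and stop on an object; "force" is the grip in N (left out, the last holds). Time passes only in rows, so rows that do not move let the fingers close. It gives the time, the measured TCP pose, the force, the opening and the grip force at its end, in the units of the state.
- r.observe(): the state, without advancing time (a new reading comes with each control period).
- r.grab_frame(name): name is "side" or "top" or "wrist"; returns a dict with "color" (420x560x3 uint8, red, green, blue), "range_z" (420x560 float32, m along the optical axis (not along the pixel's ray), 0 where there is no reading), "fov_y" (degrees; the focal length in pixels is half the picture's height over the tangent of half this angle, whatever the lens; pixels are square), "cx", "cy" (the principal point, pixels), "xyz" and "attitude" of the camera in the world; the wrist camera has in their place "hand_eye" (4x4, takes a point from camera to tool coordinates, whose origin is the TCP and whose axes are the flange's). Camera axes: x right, y up, looking along -z (the intrinsics and any distortion apply to the point x, -y, -z); pixel columns grow to the right and rows downward; lengths in m; the calibration is good to about 2 mm. A picture is of the moment at which its call begins: read the wrist's pose just before it.
- r.hand_in(): hands the job in; it is judged then, once.
The state is a dict: "time_s": time; "q": joint angles; "qd": joint speeds; "joint_torque": joint torques, N m; "ee_pos": TCP position; "tcp_rot": TCP orientation; "ft_force": force on the tool from outside, world axes, zero at the start; "ft_torque": the same for the moment, N m; "gripper_width": finger opening in m; "gripper_force": force on a finger pad.
Only numpy, scipy, OpenCV 4.12 (cv2) and the standard library are available. Lean on these libraries where they do the work, as an engineer would, in place of code of your own. Each camera call takes 0.05 s, during which the arm holds its last target. There are 200 camera calls.

## Working session

There is one attempt and no reset: what is moved stays moved. The work goes in short steps, Python scripts to look and compute and a tool call to move; the robot and the scene stay as the last step left them, time stands still between calls to the robot, and variables do not carry over. Pictures are saved under pics/ and viewed, at most 10 in all, crops included, and the job is handed in when it is done.

Besides the shell and the picture viewer there is one more tool, called after "Emit:" as name(argument=value, ...) on one line, values as JSON. carry_out: Moves the arm, as the interface text tells. Its arguments: {"type":"object","properties":{"xyz":{"type":"array","items":{"type":"array","items":{"type":"number"}}},"rotation":{"type":"array","items":{"type":"array","items":{"type":"number"}}},"hand":{"type":"number"},"force":{"type":"number"}},"required":["xyz","rotation"]}

```bash
mkdir -p pics; ls; cat > h.py <<'E'
import numpy as np, cv2
from cell import r
def cloud(f,st=None):
    H,W=f["range_z"].shape; fl=H/2/np.tan(np.radians(f["fov_y"]/2))
    v,u=np.mgrid[0:H,0:W]; z=f["range_z"].astype(float)
    p=np.stack([(u-f["cx"])/fl*z,-(v-f["cy"])/fl*z,-z],-1)
    if "hand_eye" in f:
        h=np.array(f["hand_eye"]); p=p@h[:3,:3].T+h[:3,3]
        R=np.array(st["tcp_rot"]); return p@R.T+np.array(st["ee_pos"])
    return p@np.array(f["attitude"]).T+np.array(f["xyz"])
def save(f,n): cv2.imwrite("pics/"+n,f["color"][:,:,::-1])
E
python3 - <<'E'
from h import *
s=r.observe(); print(s)
fs={n:r.grab_frame(n) for n in("top","side")}
for n,f in fs.items():
    print(n,{k:v for k,v in f.items() if k not in("color","range_z")})
img=np.hstack([cv2.resize(fs[n]["color"],(400,300)) for n in fs])
save(fs["top"],"top.png");save(fs["side"],"side.png")
p=cloud(fs["top"]); m=(fs["top"]["range_z"]>0)&(p[...,2]>0.012)&(p[...,2]<.3)
n,l,st,c=cv2.connectedComponentsWithStats(m.astype(np.uint8))
for i in range(1,n):
    if st[i,4]>60:
        q=p[l==i]; t=q[q[:,2]>q[:,2].max()-.008]
        print(i,st[i],"min",q.min(0).round(3),"max",q.max(0).round(3),"topc",((t.min(0)+t.max(0))/2).round(3),fs["top"]["color"][l==i].mean(0).round())
E
```

```text
pics
{'time_s': 0.0, 'q': array([ 72.58193278,  39.5324184 , -11.14524877,  89.74403287,
         9.01373314,  51.70989794, -12.32412834]), 'qd': array([ 0.01125493,  0.01210324, -0.01662229, -0.02526585,  0.07590295,
        0.10405241,  0.0118774 ]), 'joint_torque': array([ 1.88676368e-04, -5.27568519e+01, -1.26710437e+00, -1.53432673e+01,
       -5.26467303e-02,  6.40084036e-03,  1.59593210e-04]), 'ee_pos': array([ 0.20687821, -0.58910357,  0.23792246]), 'tcp_rot': array([[ 9.43450811e-01,  3.31511722e-01, -7.38202536e-04],
       [ 3.31512512e-01, -9.43449354e-01,  1.66443132e-03],
       [-1.44678212e-04, -1.81503246e-03, -9.99998342e-01]]), 'ft_force': array([-0.03330684, -0.1447658 ,  0.96392727]), 'ft_torque': array([ 0.00088439, -0.0570145 ,  0.01327319]), 'gripper_force': 0.0, 'gripper_width': 0.08792573116895964}
top {'fov_y': 51.676105390229765, 'cx': 283.493337245697, 'cy': 214.0066819686742, 'xyz': array([0.37783671, 0.02175455, 1.2771433 ]), 'attitude': array([[-0.00587152,  0.99208934, -0.12539643],
       [-0.99992318, -0.00445599,  0.01156596],
       [ 0.0109157 , 
[... 2263 characters left out ...]
1 332] min [0.387 0.09  0.012] max [0.444 0.148 0.027] topc [0.415 0.12  0.023] [200. 206. 206.]
90 [130 257  11  11  99] min [0.386 0.42  0.012] max [0.414 0.45  0.032] topc [0.4   0.435 0.028] [188. 155.  89.]
91 [290 262  17  17 211] min [ 0.351 -0.056  0.018] max [ 0.397 -0.01   0.051] topc [ 0.374 -0.035  0.047] [190. 170. 161.]
107 [183 270  52  16 138] min [0.333 0.15  0.012] max [0.375 0.297 0.019] topc [0.354 0.224 0.016] [202. 147.  82.]
110 [367 270  16  15 140] min [ 0.334 -0.274  0.012] max [ 0.373 -0.231  0.05 ] topc [ 0.353 -0.251  0.046] [ 30. 141. 138.]
179 [ 256  371   64   49 1687] min [-0.036 -0.088  0.012] max [0.094 0.087 0.3  ] topc [ 0.066 -0.008  0.296] [71. 69. 58.]
```

View pics/top.png

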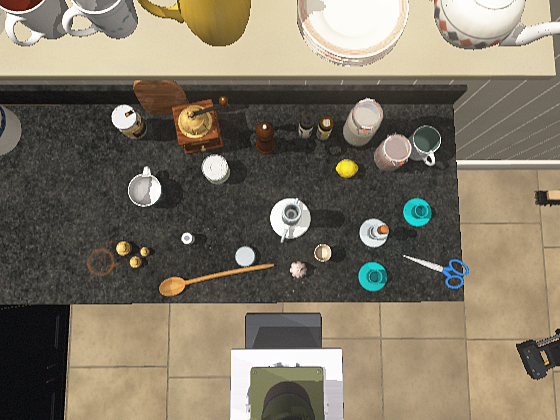

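View pics/side.png

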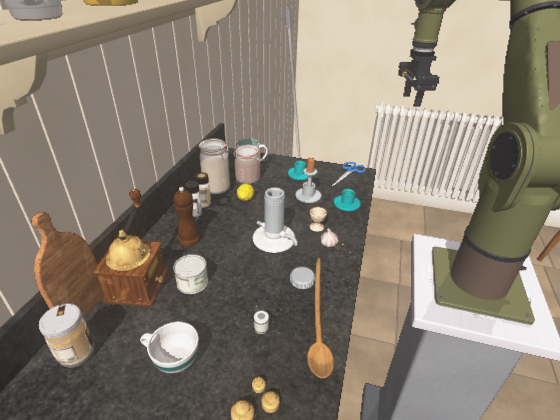

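```bash
python3 - <<'E'
from h import *
from scipy.optimize import least_squares
for n in("top","side"):
    f=r.grab_frame(n); p=cloud(f); ok=f["range_z"]>0
    def sel(c,rad,z0,z1): 
        return p[ok&(np.hypot(p[...,0]-c[0],p[...,1]-c[1])<rad)&(p[...,2]>z0)&(p[...,2]<z1)]
    for nm,c,rad,z0,z1 in[("mouth",(.525,-.012),.035,.145,.165),("tube",(.525,-.012),.035,.06,.14),("cart top",(.467,.284),.03,.035,.05),("cart side",(.467,.284),.03,.008,.034),
        ("handletop",(.485,-.262),.05,.12,.15),("handle",(.485,-.262),.05,.105,.13),("flange",(.485,-.262),.05,.09,.1),("collar",(.485,-.262),.05,.02,.04),("worktop",(.45,.2),.03,-.02,.02)]:
        q=sel(c,rad,z0,z1)
        if len(q)<4: print(n,nm,len(q));continue
        (x,y),rr=cv2.minEnclosingCircle(q[:,:2].astype(np.float32))
        g=least_squares(lambda a:np.hypot(q[:,0]-a[0],q[:,1]-a[1])-a[2],[c[0],c[1],.02],loss="soft_l1",f_scale=.002).x
        print(n,nm,len(q),"med z",np.median(q[:,2]).round(4),"mec",np.round([x,y,rr],4),"fit",g.round(4))
E
```

```text
top mouth 155 med z 0.1523 mec [ 0.525  -0.0121  0.0254] fit [ 0.5248 -0.0118  0.0212]
top tube 177 med z 0.1008 mec [ 0.5193 -0.0118  0.0243] fit [ 0.5177 -0.0104  0.0184]
top cart top 95 med z 0.0396 mec [0.4662 0.284  0.0157] fit [0.4661 0.2834 0.0109]
top cart side 20 med z 0.02 mec [0.4638 0.2803 0.015 ] fit [0.4658 0.284  0.0153]
top handletop 68 med z 0.1345 mec [ 0.4809 -0.2581  0.0118] fit [ 0.4803 -0.2569  0.0083]
top handle 20 med z 0.1172 mec [ 0.4808 -0.2572  0.0117] fit [ 0.4809 -0.2585  0.0116]
top flange 106 med z 0.0938 mec [ 0.4808 -0.2581  0.0218] fit [ 0.4818 -0.2601  0.0184]
top collar 34 med z 0.0308 mec [ 0.4774 -0.2505  0.0181] fit [ 0.4812 -0.2572  0.0182]
top worktop 325 med z -0.0005 mec [0.4499 0.1998 0.0299] fit [0.4498 0.1999 0.021 ]
side mouth 181 med z 0.1527 mec [ 0.5258 -0.0109  0.0258] fit [ 0.5256 -0.0092  0.0216]
side tube 516 med z 0.1028 mec [ 0.5266 -0.0071  0.0271] fit [ 0.5259 -0.0098  0.0239]
side cart top 160 med z 0.0407 mec [0.4668 0.285  0.0162] fit [0.4659 0.2862 0.0114]
side cart side 112 med z 0.0207 mec [0.4648 0.2872 0.0155] fit [0.4666 0.2843 0.0152]
side handletop 56 med z 0.1315 mec [ 0.4806 -0.2558  0.0112] fit [ 0.4803 -0.2551  0.0085]
side handle 55 med z 0.1188 mec [ 0.4801 -0.254   0.0109] fit [ 0.4809 -0.2572  0.0103]
side flange 65 med z 0.0956 mec [ 0.4806 -0.2551  0.0222] fit [ 0.481  -0.2583  0.0179]
side collar 79 med z 0.0307 mec [ 0.482  -0.2544  0.02  ] fit [ 0.4813 -0.2539  0.0169]
side worktop 405 med z 0.0008 mec [0.4502 0.2    0.0299] fit [0.4499 0.1998 0.021 ]
```

The top view shows the white stand with the rod at about (374,233), the filter at (291,215), the loose cartridge at (187,238) and the cap at (245,257). Two turquoise look-alikes stand at (417,211) and (372,276). The side view agrees. I'll set off for the cartridge.

Emit:
carry_out(xyz=[[0.03, -0.03, 0], [0.03, -0.03, 0], [0.03, -0.03, 0], [0.03, -0.03, 0], [0.03, -0.04, 0], [0.03, -0.04, 0], [0.03, -0.04, 0], [0.03, -0.04, 0], [0.03, -0.04, 0], [0.03, -0.04, 0]], rotation=[[0, 0, 0.085], [0, 0, 0.085], [0, 0, 0.085], [0, 0, 0.085], [0, 0, 0], [0, 0, 0], [0, 0, 0], [0, 0, 0], [0, 0, 0], [0, 0, 0]], hand=1)

```text
time_s: 1.2
ee_pos: [0.4805, -0.2065, 0.2388]
tcp_rot: [[1.0, -0.002, 0.0], [-0.002, -1.0, -0.0], [0.0, 0.0, -1.0]]
ft_force: [1.1, -1.5, -0.4]
gripper_width: 0.0882
gripper_force: 0.0
```

Emit:
carry_out(xyz=[[0, -0.048, 0], [0, -0.048, 0], [0, -0.048, 0], [0, -0.048, 0], [0, -0.048, 0], [0, -0.048, 0], [0, -0.048, 0], [0, -0.048, 0], [-0.01, -0.048, 0], [-0.005, -0.04, 0]], rotation=[[0, 0, 0], [0, 0, 0], [0, 0, 0], [0, 0, 0], [0, 0, 0], [0, 0, 0], [0, 0, 0], [0, 0, 0], [0, 0, 0], [0, 0, 0]])

```text
time_s: 2.2
ee_pos: [0.4643, 0.2669, 0.2386]
tcp_rot: [[1.0, 0.0, -0.001], [0.0, -1.0, 0.001], [-0.001, -0.001, -1.0]]
ft_force: [1.5, -0.3, -0.6]
gripper_width: 0.0886
gripper_force: 0.0
```

Emit:
carry_out(xyz=[[0, -0.02, 0.02], [0, 0, 0.04], [0, 0, 0.04], [0, 0, 0.02], [0, 0, 0], [0, 0, 0]], rotation=[[0, 0, 0], [0, 0, 0], [0, 0, 0], [0, 0, 0], [0, 0, 0], [0, 0, 0]])

```text
time_s: 2.8
ee_pos: [0.4659, 0.2838, 0.119]
tcp_rot: [[1.0, -0.002, 0.0], [-0.002, -1.0, -0.0], [0.0, 0.0, -1.0]]
ft_force: [-0.5, 0.3, -0.2]
gripper_width: 0.0884
gripper_force: 0.0
```

```bash
python3 - <<'E'
from h import *
s=r.observe(); f=r.grab_frame("wrist"); save(f,"w1.png"); p=cloud(f,s)
print(s["ee_pos"],s["ft_force"],f["hand_eye"])
m=(f["range_z"]>0)&(p[...,2]>.034)&(p[...,2]<.046)&(np.hypot(p[...,0]-.466,p[...,1]-.2845)<.03)
q=p[m]; print(len(q),np.median(q[:,2]),cv2.minEnclosingCircle(q[:,:2].astype(np.float32)))
E
```

```text
[0.46587033 0.28380009 0.11897255] [-0.47800762  0.3050454  -0.1553946 ] [[ 1.89018446e-04  9.65567123e-01  2.60153985e-01  6.62822838e-02]
 [ 9.99999139e-01  1.55334491e-04 -1.30309040e-03 -2.76611233e-04]
 [-1.29863214e-03  2.60154007e-01 -9.65566262e-01 -1.47552480e-01]
 [ 0.00000000e+00  0.00000000e+00  0.00000000e+00  1.00000000e+00]]
1931 0.0415134511192891 ((0.4662128686904907, 0.2828136682510376), 0.016031282022595406)
```

Emit:
carry_out(xyz=[[0, 0.001, 0.035], [0, 0, 0.03], [0, 0, 0.02], [0, 0, 0.008], [0, 0, 0]], rotation=[[0, 0, 0], [0, 0, 0], [0, 0, 0], [0, 0, 0], [0, 0, 0]])

```text
time_s: 3.35
ee_pos: [0.4661, 0.2829, 0.0261]
tcp_rot: [[1.0, -0.002, 0.001], [-0.002, -1.0, 0.0], [0.001, -0.0, -1.0]]
ft_force: [-0.4, -0.7, 0.6]
gripper_width: 0.0882
gripper_force: 0.0
```

Emit:
carry_out(xyz=[[0, 0, 0], [0, 0, 0], [0, 0, 0], [0, 0, 0], [0, 0, 0], [0, 0, 0], [0, 0, 0]], rotation=[[0, 0, 0], [0, 0, 0], [0, 0, 0], [0, 0, 0], [0, 0, 0], [0, 0, 0], [0, 0, 0]], hand=0.2, force=25)

```text
time_s: 4.05
ee_pos: [0.4657, 0.2827, 0.0257]
tcp_rot: [[1.0, -0.002, 0.0], [-0.002, -1.0, -0.0], [0.0, 0.0, -1.0]]
ft_force: [-0.7, -1.3, 0.1]
gripper_width: 0.0337
gripper_force: 0.0
```

Emit:
carry_out(xyz=[[0, 0, 0], [0, 0, 0], [0, 0, 0], [0, 0, -0.01], [0, 0, -0.03], [0, 0, -0.035], [0, 0, -0.035], [0, 0, -0.035], [0, 0, -0.035], [0, 0, -0.02]], rotation=[[0, 0, 0], [0, 0, 0], [0, 0, 0], [0, 0, 0], [0, 0, 0], [0, 0, 0], [0, 0, 0], [0, 0, 0], [0, 0, 0], [0, 0, 0]])

```text
time_s: 5.05
ee_pos: [0.4663, 0.2831, 0.2291]
tcp_rot: [[1.0, -0.002, 0.003], [-0.002, -1.0, 0.002], [0.003, -0.002, -1.0]]
ft_force: [0.0, -0.3, -0.9]
gripper_width: 0.0308
gripper_force: 25.0
```

Emit:
carry_out(xyz=[[0.006, 0.02, 0], [0.008, 0.035, 0], [0.008, 0.035, 0], [0.008, 0.035, 0], [0.008, 0.035, 0], [0.008, 0.035, 0], [0.008, 0.03, 0], [0.005, 0.02, 0], [0, 0, 0], [0, 0, 0]], rotation=[[0, 0, 0], [0, 0, 0], [0, 0, 0], [0, 0, 0], [0, 0, 0], [0, 0, 0], [0, 0, 0], [0, 0, 0], [0, 0, 0], [0, 0, 0]])

```text
time_s: 6.05
ee_pos: [0.5238, 0.038, 0.2261]
tcp_rot: [[1.0, -0.003, 0.0], [-0.003, -1.0, 0.001], [0.0, -0.001, -1.0]]
ft_force: [-0.2, 0.5, 0.3]
gripper_width: 0.0309
gripper_force: 25.0
```

```bash
cat >> h.py <<'E'
def circ(q,c,rad=.02):
    from scipy.optimize import least_squares
    return least_squares(lambda a:np.hypot(q[:,0]-a[0],q[:,1]-a[1])-a[2],[c[0],c[1],rad],loss="soft_l1",f_scale=.001).x
E
python3 - <<'E'
from h import *
s=r.observe(); f=r.grab_frame("wrist"); save(f,"w2.png"); p=cloud(f,s)
print(s["ee_pos"])
ok=f["range_z"]>0
m=ok&(p[...,2]>.149)&(p[...,2]<.162)&(np.hypot(p[...,0]-.525,p[...,1]+.0113)<.035)
q=p[m]; print(len(q),np.median(q[:,2]),cv2.minEnclosingCircle(q[:,:2].astype(np.float32)),circ(q,(.525,-.011)), q.min(0),q.max(0))
t=(p-s["ee_pos"])[ok]; t=t[(np.hypot(t[:,0],t[:,1])<.04)&(t[:,2]>-.04)&(t[:,2]<.03)]
print(len(t), t.min(0),t.max(0))
E
```

```text
[0.52379881 0.03798343 0.22605824]
2881 0.15572589075435156 ((0.526272714138031, -0.012821000069379807), 0.025480536743998528) [ 0.52699744 -0.01254125  0.02108266] [ 0.50118813 -0.03803476  0.14900859] [0.55051537 0.01103592 0.15880458]
9099 [-0.01131007 -0.03068797 -0.02294459] [0.01683866 0.03066526 0.02998884]
```

View pics/w2.png

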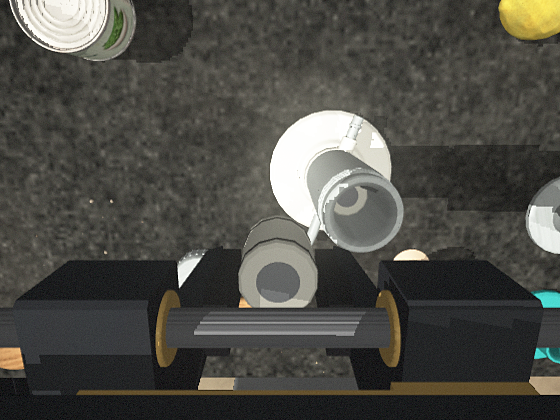

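Emit:
carry_out(xyz=[[0, 0.02, 0], [0.001, 0.02, 0], [0, 0.01, 0], [0, 0, 0.01], [0, 0, 0.015], [0, 0, 0.01], [0, 0, 0.005], [0, 0, 0.002], [0, 0, 0], [0, 0, 0]], rotation=[[0, 0, 0], [0, 0, 0], [0, 0, 0], [0, 0, 0], [0, 0, 0], [0, 0, 0], [0, 0, 0], [0, 0, 0], [0, 0, 0], [0, 0, 0]])

```text
time_s: 7.1
ee_pos: [0.5253, -0.0122, 0.184]
tcp_rot: [[1.0, -0.002, 0.001], [-0.002, -1.0, 0.0], [0.001, -0.0, -1.0]]
ft_force: [-0.1, -0.4, -0.9]
gripper_width: 0.0307
gripper_force: 25.0
```

Emit:
carry_out(xyz=[[0, 0, 0.002], [0, 0, 0.002], [0, 0, 0.002], [0, 0, 0.002], [0, 0, 0.001]], rotation=[[0, 0, 0], [0, 0, 0], [0, 0, 0], [0, 0, 0], [0, 0, 0]])

```text
time_s: 7.6
ee_pos: [0.5249, -0.0125, 0.1745]
tcp_rot: [[1.0, -0.002, -0.0], [-0.002, -1.0, -0.0], [-0.0, 0.0, -1.0]]
ft_force: [-0.4, -0.0, -0.6]
gripper_width: 0.0306
gripper_force: 25.0
```

Emit:
carry_out(xyz=[[0, 0, 0.002], [0, 0, 0.002], [0, 0, 0.002], [0, 0, 0.002], [0, 0, 0.001], [0, 0, 0]], rotation=[[0, 0, 0], [0, 0, 0], [0, 0, 0], [0, 0, 0], [0, 0, 0], [0, 0, 0]])

```text
time_s: 8.2
ee_pos: [0.5247, -0.0127, 0.1655]
tcp_rot: [[1.0, -0.002, -0.001], [-0.002, -1.0, -0.0], [-0.001, 0.0, -1.0]]
ft_force: [-1.1, -0.5, 0.0]
gripper_width: 0.0308
gripper_force: 25.0
```

Emit:
carry_out(xyz=[[0, 0, 0.002], [0, 0, 0.002], [0, 0, 0.001], [0, 0, 0.001], [0, 0, 0]], rotation=[[0, 0, 0], [0, 0, 0], [0, 0, 0], [0, 0, 0], [0, 0, 0]])

```text
time_s: 8.7
ee_pos: [0.5248, -0.0126, 0.1595]
tcp_rot: [[1.0, -0.002, -0.001], [-0.002, -1.0, -0.0], [-0.001, 0.0, -1.0]]
ft_force: [-1.4, -1.6, -0.7]
gripper_width: 0.0306
gripper_force: 25.0
```

Emit:
carry_out(xyz=[[0, 0, 0], [0, 0, 0], [0, 0, 0], [0, 0, 0], [0, 0, -0.01], [0, 0, -0.03], [0, 0, -0.03], [0, 0, -0.02], [0, 0, 0], [0, 0, 0]], rotation=[[0, 0, 0], [0, 0, 0], [0, 0, 0], [0, 0, 0], [0, 0, 0], [0, 0, 0], [0, 0, 0], [0, 0, 0], [0, 0, 0], [0, 0, 0]], hand=1)

```text
time_s: 9.7
ee_pos: [0.525, -0.0124, 0.2501]
tcp_rot: [[1.0, -0.002, 0.001], [-0.002, -1.0, 0.0], [0.001, -0.0, -1.0]]
ft_force: [-0.5, 0.7, 0.5]
gripper_width: 0.0881
gripper_force: 0.0
```

```bash
python3 - <<'E'
from h import *
s=r.observe(); f=r.grab_frame("wrist"); save(f,"w3.png"); p=cloud(f,s)
print(s["ee_pos"],s["gripper_width"],s["ft_force"])
ok=f["range_z"]>0; d=np.hypot(p[...,0]-.526,p[...,1]+.0122)
q=p[ok&(p[...,2]>.163)&(p[...,2]<.19)&(d<.03)]
if len(q): print(len(q),np.median(q[:,2]),cv2.minEnclosingCircle(q[:,:2].astype(np.float32)))
q=p[ok&(p[...,2]>.149)&(p[...,2]<.160)&(d<.035)&(d>.019)]; print("rim",len(q),np.median(q[:,2]),cv2.minEnclosingCircle(q[:,:2].astype(np.float32)))
E
```

```text
[ 0.52501451 -0.01237868  0.250098  ] 0.08806617706297139 [-0.48561211  0.72173899  0.47572866]
2025 0.17528091117102515 ((0.5253610610961914, -0.012706543318927288), 0.015875890851020813)
rim 1442 0.1562311577779139 ((0.5263617634773254, -0.013746562413871288), 0.025164911523461342)
```

Emit:
carry_out(xyz=[[-0.005, 0.025, 0], [-0.007, 0.04, 0], [-0.007, 0.045, 0], [-0.007, 0.045, 0], [-0.007, 0.045, 0], [-0.007, 0.03, 0], [-0.004, 0.015, 0.015], [0, 0, 0.025], [0, 0, 0], [0, 0, 0]], rotation=[[0, 0, 0], [0, 0, 0], [0, 0, 0], [0, 0, 0], [0, 0, 0], [0, 0, 0], [0, 0, 0], [0, 0, 0], [0, 0, 0], [0, 0, 0]])

```text
time_s: 10.75
ee_pos: [0.48, -0.2565, 0.2089]
tcp_rot: [[1.0, -0.001, -0.002], [-0.001, -1.0, 0.001], [-0.002, -0.001, -1.0]]
ft_force: [0.0, 1.2, -0.1]
gripper_width: 0.0882
gripper_force: 0.0
```

```bash
cat > pus.py <<'E'
from h import *
s=r.observe(); f=r.grab_frame("wrist"); save(f,"w%d.png"%(s["time_s"]*100)); p=cloud(f,s)
print(s["ee_pos"]); ok=f["range_z"]>0; d=np.hypot(p[...,0]-.481,p[...,1]+.258)
for nm,a,b,R in(("top",.13,.142,.03),("handle",.1,.13,.03),("flange",.09,.099,.035),("stand",.035,.05,.035),("disc",.002,.02,.06)):
    q=p[ok&(p[...,2]>a)&(p[...,2]<b)&(d<R)]
    if len(q)>5: print(nm,len(q),np.median(q[:,2]),cv2.minEnclosingCircle(q[:,:2].astype(np.float32)),circ(q,(.481,-.258)))
E
python3 pus.py; ls pics
```

```text
[ 0.47999377 -0.25653842  0.20893883]
top 1099 0.13769902087497854 ((0.48126381635665894, -0.25991272926330566), 0.011951758526265621) [ 0.48239463 -0.25986079  0.00806982]
handle 321 0.11661836749734704 ((0.48421475291252136, -0.2595268487930298), 0.011582693085074425) [ 0.48088791 -0.259931    0.01175259]
flange 1475 0.09648095274083499 ((0.48098185658454895, -0.2599179446697235), 0.02199713885784149) [ 0.47984515 -0.25997188  0.0182432 ]
stand 328 0.0447267787075679 ((0.4865111708641052, -0.2583736777305603), 0.01889379695057869) [ 0.47941686 -0.25931787  0.01973933]
disc 4816 0.010698449555424525 ((0.4809629023075104, -0.25800827145576477), 0.06003542244434357) [ 0.47461489 -0.25992445  0.04058026]
side.png
top.png
w1.png
w1075.png
w2.png
w3.png
```

Emit:
carry_out(xyz=[[0.001, 0.003, 0.02], [0, 0, 0.035], [0, 0, 0.03], [0, 0, 0.015], [0, 0, 0.007], [0, 0, 0.003], [0, 0, 0], [0, 0, 0]], rotation=[[0, 0, 0], [0, 0, 0], [0, 0, 0], [0, 0, 0], [0, 0, 0], [0, 0, 0], [0, 0, 0], [0, 0, 0]])

```text
time_s: 11.6
ee_pos: [0.4823, -0.2606, 0.1008]
tcp_rot: [[1.0, -0.002, 0.002], [-0.002, -1.0, -0.001], [0.002, 0.001, -1.0]]
ft_force: [0.7, 0.1, 0.2]
gripper_width: 0.0881
gripper_force: 0.0
```

Emit:
carry_out(xyz=[[0, 0, 0.001], [0, 0, 0.001], [0, 0, 0], [0, 0, 0], [0, 0, 0], [0, 0, 0], [0, 0, 0], [0, 0, 0], [0, 0, 0], [0, 0, 0]], rotation=[[0, 0, 0], [0, 0, 0], [0, 0, 0], [0, 0, 0], [0, 0, 0], [0, 0, 0], [0, 0, 0], [0, 0, 0], [0, 0, 0], [0, 0, 0]], hand=0.1, force=60)

```text
time_s: 12.6
ee_pos: [0.4815, -0.2603, 0.0977]
tcp_rot: [[1.0, -0.002, 0.0], [-0.002, -1.0, -0.0], [0.0, 0.0, -1.0]]
ft_force: [0.0, 0.3, 0.2]
gripper_width: 0.0226
gripper_force: 60.0
```

Emit:
carry_out(xyz=[[0, 0, -0.005], [0, 0, -0.015], [0, 0, -0.02], [0, 0, -0.025], [0, 0, -0.03], [0, 0, -0.03], [0, 0, -0.03], [0, 0, -0.02], [0, 0, -0.01], [0, 0, 0]], rotation=[[0, 0, 0], [0, 0, 0], [0, 0, 0], [0, 0, 0], [0, 0, 0], [0, 0, 0], [0, 0, 0], [0, 0, 0], [0, 0, 0], [0, 0, 0]])

```text
time_s: 13.6
ee_pos: [0.4819, -0.2605, 0.2838]
tcp_rot: [[1.0, -0.002, 0.002], [-0.002, -1.0, -0.001], [0.002, 0.001, -1.0]]
ft_force: [-1.3, 0.3, -2.1]
gripper_width: 0.0225
gripper_force: 60.0
```

Emit:
carry_out(xyz=[[0.005, -0.025, 0], [0.007, -0.035, 0], [0.007, -0.045, 0], [0.007, -0.045, 0], [0.007, -0.045, 0], [0.007, -0.035, 0], [0.004, -0.018, 0], [0, 0, 0], [0, 0, 0], [0, 0, 0]], rotation=[[0, 0, 0], [0, 0, 0], [0, 0, 0], [0, 0, 0], [0, 0, 0], [0, 0, 0], [0, 0, 0], [0, 0, 0], [0, 0, 0], [0, 0, 0]])

```text
time_s: 14.6
ee_pos: [0.5253, -0.0144, 0.282]
tcp_rot: [[1.0, -0.005, -0.002], [-0.005, -1.0, -0.001], [-0.002, 0.001, -1.0]]
ft_force: [-0.5, -0.0, -0.8]
gripper_width: 0.0224
gripper_force: 60.0
```

```bash
python3 - <<'E'
from h import *
s=r.observe(); f=r.grab_frame("wrist"); save(f,"w4.png"); p=cloud(f,s); e=np.array(s["ee_pos"])
print(e,s["ft_force"])
g=r.grab_frame("side"); pg=cloud(g); save(g,"side2.png")
for nm,ff,pp in(("w",f,p),("s",g,pg)):
  ok=ff["range_z"]>0; d=np.hypot(pp[...,0]-e[0],pp[...,1]-e[1])
  for b,a in((.00,-.02),(-.02,-.05),(-.05,-.075),(-.075,-.1)):
    z=pp[...,2]-e[2]; q=pp[ok&(z>a)&(z<b)&(d<.03)]-e
    if len(q)>10: print(nm,a,b,len(q),"zmin",q[:,2].min().round(4),"mec",np.round(cv2.minEnclosingCircle(q[:,:2].astype(np.float32))[0],4),circ(q,(0,0),.012).round(4))
    elif len(q): print(nm,a,b,len(q))
  q=pp[ok&(pp[...,2]>.168)&(pp[...,2]<.18)&(np.hypot(pp[...,0]-.526,pp[...,1]+.0125)<.025)]
  if len(q)>10: print("cart",len(q),np.median(q[:,2]),cv2.minEnclosingCircle(q[:,:2].astype(np.float32)))
E
```

```text
[ 0.5252552  -0.01442096  0.28204907] [-0.46552195 -0.01800962 -0.75940359]
w -0.02 0.0 2180 zmin -0.006 mec [0.0089 0.0001] [-0.002   0.0002  0.0192]
w -0.075 -0.05 252 zmin -0.075 mec [0.0007 0.0006] [-0.0022  0.0002  0.008 ]
w -0.1 -0.075 350 zmin -0.0862 mec [-0.  0.] [-0.0002  0.0002  0.01  ]
cart 772 0.1751877293646395 ((0.5253596901893616, -0.012730443850159645), 0.01587488129734993)
s -0.02 0.0 81 zmin -0.0193 mec [-0.0002  0.0028] [0.0013 0.0014 0.0194]
s -0.05 -0.02 56 zmin -0.0499 mec [-0.001   0.0036] [-0.0005  0.0023  0.0052]
s -0.075 -0.05 50 zmin -0.0747 mec [-0.002   0.0074] [-0.0002  0.0022  0.0055]
s -0.1 -0.075 38 zmin -0.0856 mec [-0.0016  0.0046] [-0.0004  0.0028  0.0097]
cart 84 0.17428772345991678 ((0.5238178968429565, -0.010078591294586658), 0.016396623104810715)
```

Emit:
carry_out(xyz=[[0.0003, -0.0015, 0.005], [0, 0, 0.005], [0, 0, 0.004], [0, 0, 0.002], [0, 0, 0.001], [0, 0, 0.001], [0, 0, 0.001], [0, 0, 0.001], [0, 0, 0], [0, 0, 0]], rotation=[[0, 0, 0], [0, 0, 0], [0, 0, 0], [0, 0, 0], [0, 0, 0], [0, 0, 0], [0, 0, 0], [0, 0, 0], [0, 0, 0], [0, 0, 0]])

```text
time_s: 15.7
ee_pos: [0.5263, -0.0109, 0.2628]
tcp_rot: [[1.0, -0.002, 0.0], [-0.002, -1.0, -0.0], [0.0, 0.0, -1.0]]
ft_force: [-0.1, -0.6, -2.1]
gripper_width: 0.0223
gripper_force: 60.0
```

Emit:
carry_out(xyz=[[0, 0, 0.001], [0, 0, 0.001], [0, 0, 0.001], [0, 0, 0.001], [0, 0, 0.001], [0, 0, 0.001]], rotation=[[0, 0, 0], [0, 0, 0], [0, 0, 0], [0, 0, 0], [0, 0, 0], [0, 0, 0]])

```text
time_s: 16.3
ee_pos: [0.5264, -0.0109, 0.2567]
tcp_rot: [[1.0, -0.002, 0.0], [-0.002, -1.0, -0.0], [0.0, 0.0, -1.0]]
ft_force: [0.3, 0.2, 0.1]
gripper_width: 0.0223
gripper_force: 60.0
```

Emit:
carry_out(xyz=[[0, 0.0005, 0.001], [0, 0.0005, 0.001], [0, 0.0005, 0.001], [0, 0.0003, 0.0015], [0, 0, 0.0015], [0, 0, 0.0015], [0, 0, 0.0015], [0, 0, 0.0015], [0, 0, 0.0015], [0, 0, 0.0015]], rotation=[[0, 0, 0], [0, 0, 0], [0, 0, 0], [0, 0, 0], [0, 0, 0], [0, 0, 0], [0, 0, 0], [0, 0, 0], [0, 0, 0], [0, 0, 0]])

```text
time_s: 17.3
ee_pos: [0.5263, -0.0127, 0.2431]
tcp_rot: [[1.0, -0.002, 0.0], [-0.002, -1.0, -0.0], [0.0, 0.0, -1.0]]
ft_force: [-0.2, 1.0, 0.0]
gripper_width: 0.0223
gripper_force: 60.0
```

Emit:
carry_out(xyz=[[0, 0, 0.0015], [0, 0, 0.0015], [0, 0, 0.0015], [0, 0, 0.0015], [0, 0, 0.0012], [0, 0, 0.001], [0, 0, 0.0007], [0, 0, 0.0006], [0, 0, 0.0006], [0, 0, 0.0006]], rotation=[[0, 0, 0], [0, 0, 0], [0, 0, 0], [0, 0, 0], [0, 0, 0], [0, 0, 0], [0, 0, 0], [0, 0, 0], [0, 0, 0], [0, 0, 0]])

```text
time_s: 18.3
ee_pos: [0.5263, -0.0128, 0.2325]
tcp_rot: [[1.0, -0.002, 0.0], [-0.002, -1.0, -0.0], [0.0, 0.0, -1.0]]
ft_force: [-1.0, 1.0, 0.6]
gripper_width: 0.0227
gripper_force: 60.0
```

Emit:
carry_out(xyz=[[0, 0, 0.0008], [0, 0, 0.0008], [0, 0, 0.0008], [0, 0, 0.0008], [0, 0, 0.0008], [0, 0, 0.0008], [0, 0, 0.0008], [0, 0, 0.0008], [0, 0, 0.0008], [0, 0, 0.0008]], rotation=[[0, 0, 0], [0, 0, 0], [0, 0, 0], [0, 0, 0], [0, 0, 0], [0, 0, 0], [0, 0, 0], [0, 0, 0], [0, 0, 0], [0, 0, 0]])

```text
time_s: 19.3
ee_pos: [0.5264, -0.0127, 0.2245]
tcp_rot: [[1.0, -0.002, 0.0], [-0.002, -1.0, -0.0], [0.0, 0.0, -1.0]]
ft_force: [-0.0, 1.2, 1.7]
gripper_width: 0.0224
gripper_force: 60.0
```

Emit:
carry_out(xyz=[[0, 0, 0.0007], [0, 0, 0.0007], [0, 0, 0.0007], [0, 0, 0.0007], [0, 0, 0.0007], [0, 0, 0.0007], [0, 0, 0.0007], [0, 0, 0.0007], [0, 0, 0.0007], [0, 0, 0.0007]], rotation=[[0, 0, 0], [0, 0, 0], [0, 0, 0], [0, 0, 0], [0, 0, 0], [0, 0, 0], [0, 0, 0], [0, 0, 0], [0, 0, 0], [0, 0, 0]])

```text
time_s: 20.3
ee_pos: [0.5263, -0.0127, 0.2174]
tcp_rot: [[1.0, -0.002, 0.0], [-0.002, -1.0, -0.0], [0.0, 0.0, -1.0]]
ft_force: [-1.8, 0.7, 2.1]
gripper_width: 0.0227
gripper_force: 60.0
```

Emit:
carry_out(xyz=[[0, 0, 0.0006], [0, 0, 0.0006], [0, 0, 0.0006], [0, 0, 0.0006], [0, 0, 0.0006], [0, 0, 0.0006], [0, 0, 0.0005], [0, 0, 0.0004]], rotation=[[0, 0, 0], [0, 0, 0], [0, 0, 0], [0, 0, 0], [0, 0, 0], [0, 0, 0], [0, 0, 0], [0, 0, 0]])

```text
time_s: 21.1
ee_pos: [0.5263, -0.0127, 0.213]
tcp_rot: [[1.0, -0.002, 0.0], [-0.002, -1.0, -0.0], [0.0, 0.0, -1.0]]
ft_force: [-0.4, 0.6, 3.1]
gripper_width: 0.0229
gripper_force: 60.0
```

Emit:
carry_out(xyz=[[0, 0, 0.0005], [0, 0, 0.0005], [0, 0, 0.0005]], rotation=[[0, 0, 0], [0, 0, 0], [0, 0, 0]])

```text
time_s: 21.4
ee_pos: [0.5263, -0.0127, 0.2115]
tcp_rot: [[1.0, -0.002, 0.0], [-0.002, -1.0, -0.0], [0.0, 0.0, -1.0]]
ft_force: [-0.8, 1.7, 1.8]
gripper_width: 0.0227
gripper_force: 60.0
```

Emit:
carry_out(xyz=[[0, 0, 0.0005], [0, 0, 0.0005], [0, 0, 0.0005]], rotation=[[0, 0, 0], [0, 0, 0], [0, 0, 0]])

```text
time_s: 21.7
ee_pos: [0.5263, -0.0127, 0.21]
tcp_rot: [[1.0, -0.002, 0.0], [-0.002, -1.0, -0.0], [0.0, 0.0, -1.0]]
ft_force: [0.0, 1.3, 2.7]
gripper_width: 0.0228
gripper_force: 60.0
```

Emit:
carry_out(xyz=[[0, 0, 0.0005], [0, 0, 0.0005], [0, 0, 0.0005]], rotation=[[0, 0, 0], [0, 0, 0], [0, 0, 0]])

```text
time_s: 22.0
ee_pos: [0.5263, -0.0127, 0.2085]
tcp_rot: [[1.0, -0.002, -0.0], [-0.002, -1.0, -0.0], [-0.0, 0.0, -1.0]]
ft_force: [-0.5, 0.3, 2.6]
gripper_width: 0.0226
gripper_force: 60.0
```

Emit:
carry_out(xyz=[[0, 0, 0.0005], [0, 0, 0.0005], [0, 0, 0.0005]], rotation=[[0, 0, 0], [0, 0, 0], [0, 0, 0]])

```text
time_s: 22.3
ee_pos: [0.5263, -0.0127, 0.207]
tcp_rot: [[1.0, -0.002, 0.0], [-0.002, -1.0, -0.0], [0.0, 0.0, -1.0]]
ft_force: [-0.5, 1.3, 1.6]
gripper_width: 0.0225
gripper_force: 60.0
```

Emit:
carry_out(xyz=[[0, 0, 0.0005], [0, 0, 0.0005], [0, 0, 0.0005]], rotation=[[0, 0, 0], [0, 0, 0], [0, 0, 0]])

```text
time_s: 22.6
ee_pos: [0.5263, -0.0127, 0.2055]
tcp_rot: [[1.0, -0.002, -0.0], [-0.002, -1.0, -0.0], [-0.0, 0.0, -1.0]]
ft_force: [0.0, 2.1, 3.3]
gripper_width: 0.0225
gripper_force: 60.0
```

Emit:
carry_out(xyz=[[0, 0, 0.0005], [0, 0, 0.0005], [0, 0, 0.0005]], rotation=[[0, 0, 0], [0, 0, 0], [0, 0, 0]])

```text
time_s: 22.9
ee_pos: [0.5263, -0.0127, 0.2039]
tcp_rot: [[1.0, -0.002, -0.0], [-0.002, -1.0, -0.0], [-0.0, 0.0, -1.0]]
ft_force: [-0.3, 1.6, 2.6]
gripper_width: 0.0229
gripper_force: 60.0
```

Emit:
carry_out(xyz=[[0, 0, 0.0005], [0, 0, 0.0005], [0, 0, 0.0005]], rotation=[[0, 0, 0], [0, 0, 0], [0, 0, 0]])

```text
time_s: 23.2
ee_pos: [0.5263, -0.0127, 0.2025]
tcp_rot: [[1.0, -0.002, 0.0], [-0.002, -1.0, -0.0], [0.0, 0.0, -1.0]]
ft_force: [0.4, 1.5, 2.4]
gripper_width: 0.0224
gripper_force: 60.0
```

Emit:
carry_out(xyz=[[0, 0, 0.0005], [0, 0, 0.0005], [0, 0, 0.0005]], rotation=[[0, 0, 0], [0, 0, 0], [0, 0, 0]])

```text
time_s: 23.5
ee_pos: [0.5263, -0.0127, 0.201]
tcp_rot: [[1.0, -0.002, 0.0], [-0.002, -1.0, -0.0], [0.0, 0.0, -1.0]]
ft_force: [-1.1, 1.3, 3.3]
gripper_width: 0.0229
gripper_force: 60.0
```

Emit:
carry_out(xyz=[[0, 0, 0.0005], [0, 0, 0.0005], [0, 0, 0.0005]], rotation=[[0, 0, 0], [0, 0, 0], [0, 0, 0]])

```text
time_s: 23.8
ee_pos: [0.5263, -0.0127, 0.1995]
tcp_rot: [[1.0, -0.002, 0.0], [-0.002, -1.0, -0.0], [0.0, 0.0, -1.0]]
ft_force: [-0.1, 1.6, 1.9]
gripper_width: 0.0225
gripper_force: 60.0
```

Emit:
carry_out(xyz=[[0, 0, 0.0005], [0, 0, 0.0005], [0, 0, 0.0005]], rotation=[[0, 0, 0], [0, 0, 0], [0, 0, 0]])

```text
time_s: 24.1
ee_pos: [0.5263, -0.0127, 0.198]
tcp_rot: [[1.0, -0.002, 0.0], [-0.002, -1.0, -0.0], [0.0, 0.0, -1.0]]
ft_force: [-0.1, 1.7, 1.9]
gripper_width: 0.0225
gripper_force: 60.0
```

Emit:
carry_out(xyz=[[0, 0, 0.0005], [0, 0, 0.0005], [0, 0, 0.0005]], rotation=[[0, 0, 0], [0, 0, 0], [0, 0, 0]])

```text
time_s: 24.4
ee_pos: [0.5263, -0.0127, 0.1965]
tcp_rot: [[1.0, -0.002, 0.0], [-0.002, -1.0, -0.0], [0.0, 0.0, -1.0]]
ft_force: [0.7, 0.8, 2.5]
gripper_width: 0.0225
gripper_force: 60.0
```

Emit:
carry_out(xyz=[[0, 0, 0.0005], [0, 0, 0.0005], [0, 0, 0.0005]], rotation=[[0, 0, 0], [0, 0, 0], [0, 0, 0]])

```text
time_s: 24.7
ee_pos: [0.5263, -0.0127, 0.195]
tcp_rot: [[1.0, -0.002, -0.0], [-0.002, -1.0, -0.0], [-0.0, 0.0, -1.0]]
ft_force: [-1.0, 1.8, 2.6]
gripper_width: 0.0224
gripper_force: 60.0
```

Emit:
carry_out(xyz=[[0, 0, 0.0005], [0, 0, 0.0005], [0, 0, 0.0003]], rotation=[[0, 0, 0], [0, 0, 0], [0, 0, 0]])

```text
time_s: 25.0
ee_pos: [0.5263, -0.0127, 0.1936]
tcp_rot: [[1.0, -0.002, -0.0], [-0.002, -1.0, -0.0], [-0.0, 0.0, -1.0]]
ft_force: [0.5, 1.6, 3.4]
gripper_width: 0.0227
gripper_force: 60.0
```

Emit:
carry_out(xyz=[[0, 0, 0.0005], [0, 0, 0.0005], [0, 0, 0.0003]], rotation=[[0, 0, 0], [0, 0, 0], [0, 0, 0]])

```text
time_s: 25.3
ee_pos: [0.5269, -0.0127, 0.1933]
tcp_rot: [[1.0, -0.002, 0.002], [-0.002, -1.0, -0.0], [0.002, -0.0, -1.0]]
ft_force: [-2.1, 1.2, 11.1]
gripper_width: 0.0226
gripper_force: 60.0
```

Emit:
carry_out(xyz=[[0, 0, 0.0002], [0, 0, 0.0001], [0, 0, 0]], rotation=[[0, 0, 0], [0, 0, 0], [0, 0, 0]])

```text
time_s: 25.6
ee_pos: [0.527, -0.0127, 0.1933]
tcp_rot: [[1.0, -0.002, 0.002], [-0.002, -1.0, 0.0], [0.002, -0.0, -1.0]]
ft_force: [-2.3, 1.7, 12.4]
gripper_width: 0.0223
gripper_force: 60.0
```

Emit:
carry_out(xyz=[[0, 0, 0.0002], [0, 0, 0.0002], [0, 0, 0], [0, 0, 0]], rotation=[[0, 0, 0], [0, 0, 0], [0, 0, 0], [0, 0, 0]])

```text
time_s: 26.0
ee_pos: [0.5272, -0.0127, 0.1933]
tcp_rot: [[1.0, -0.002, 0.003], [-0.002, -1.0, 0.0], [0.003, -0.0, -1.0]]
ft_force: [-2.1, 1.7, 14.4]
gripper_width: 0.0226
gripper_force: 60.0
```

Emit:
carry_out(xyz=[[0, 0, 0.0002], [0, 0, 0], [0, 0, 0], [0, 0, 0], [0, 0, 0], [0, 0, 0], [0, 0, 0], [0, 0, 0], [0, 0, 0]], rotation=[[0, 0, 0], [0, 0, 0], [0, 0, 0], [0, 0, 0], [0, 0, 0], [0, 0, 0], [0, 0, 0], [0, 0, 0], [0, 0, 0]])

```text
time_s: 26.9
ee_pos: [0.5274, -0.0127, 0.1933]
tcp_rot: [[1.0, -0.002, 0.003], [-0.002, -1.0, 0.0], [0.003, -0.0, -1.0]]
ft_force: [-2.4, 1.0, 15.5]
gripper_width: 0.0228
gripper_force: 60.0
```

Emit:
carry_out(xyz=[[0, 0, -0.001], [0, 0, -0.002], [0, 0, -0.005], [0, 0, -0.01], [0, 0, -0.02], [0, 0, -0.025], [0, 0, -0.02], [0, 0, -0.012], [0, 0, -0.005], [0, 0, 0]], rotation=[[0, 0, 0], [0, 0, 0], [0, 0, 0], [0, 0, 0], [0, 0, 0], [0, 0, 0], [0, 0, 0], [0, 0, 0], [0, 0, 0], [0, 0, 0]])

```text
time_s: 27.9
ee_pos: [0.5265, -0.0129, 0.2921]
tcp_rot: [[1.0, -0.002, 0.001], [-0.002, -1.0, -0.0], [0.001, 0.0, -1.0]]
ft_force: [-0.5, -0.5, -2.0]
gripper_width: 0.0227
gripper_force: 60.0
```

Emit:
carry_out(xyz=[[-0.005, 0.025, 0], [-0.007, 0.035, 0], [-0.007, 0.045, 0], [-0.007, 0.045, 0], [-0.007, 0.045, 0], [-0.007, 0.035, 0], [-0.0055, 0.0165, 0], [0, 0, 0], [0, 0, 0], [0, 0, 0]], rotation=[[0, 0, 0], [0, 0, 0], [0, 0, 0], [0, 0, 0], [0, 0, 0], [0, 0, 0], [0, 0, 0], [0, 0, 0], [0, 0, 0], [0, 0, 0]])

```text
time_s: 28.9
ee_pos: [0.4808, -0.257, 0.2911]
tcp_rot: [[1.0, 0.001, -0.0], [0.001, -1.0, 0.002], [-0.0, -0.002, -1.0]]
ft_force: [0.6, -0.0, -1.5]
gripper_width: 0.0225
gripper_force: 60.0
```

```bash
python3 - <<'E'
from h import *
s=r.observe(); f=r.grab_frame("wrist"); save(f,"w5.png"); p=cloud(f,s); e=np.array(s["ee_pos"])
print(e,s["ft_force"])
ok=f["range_z"]>0; d=np.hypot(p[...,0]-.481,p[...,1]+.259)
for nm,a,b,R in(("stand",.04,.047,.03),):
    q=p[ok&(p[...,2]>a)&(p[...,2]<b)&(d<R)]
    if len(q)>5: print(nm,len(q),np.median(q[:,2]),cv2.minEnclosingCircle(q[:,:2].astype(np.float32)),circ(q,(.481,-.258)),q.min(0),q.max(0))
z=p[...,2]-e[2]; q=p[ok&(z<-.075)&(z>-.1)&(np.hypot(p[...,0]-e[0],p[...,1]-e[1])<.03)]-e
print("foot",len(q),cv2.minEnclosingCircle(q[:,:2].astype(np.float32)),q.min(0),q.max(0))
g=r.grab_frame("top"); p=cloud(g); d=np.hypot(p[...,0]-.5263,p[...,1]+.0125); q=p[(g["range_z"]>0)&(d<.012)]; print("bore z",np.percentile(q[:,2],[5,25,50,75,95]))
E
```

```text
[ 0.48082454 -0.25699049  0.29112223] [ 0.64279711 -0.00291021 -1.46938444]
stand 568 0.04473239040129877 ((0.4815123975276947, -0.25906530022621155), 0.01998394913971424) [ 0.48184428 -0.25897407  0.01700662] [ 0.46227128 -0.27849606  0.0400709 ] [ 0.50094597 -0.23916796  0.04692868]
foot 341 ((-0.0004000655026175082, 0.0004887471441179514), 0.011505212634801865) [-0.00204022 -0.01082548 -0.08530357] [ 0.01085113  0.01182342 -0.0750545 ]
bore z [0.10142071 0.10334493 0.10489746 0.10651638 0.10860248]
```

View pics/w5.png

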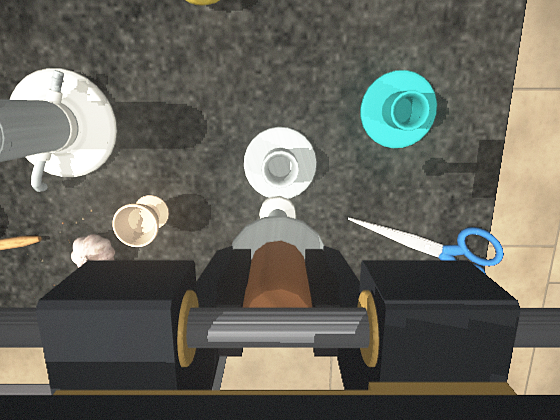

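Emit:
carry_out(xyz=[[0.0005, 0, 0.01], [0, 0, 0.025], [0, 0, 0.03], [0, 0, 0.03], [0, 0, 0.025], [0, 0, 0.015], [0, 0, 0.008], [0, 0, 0.003], [0, 0, 0], [0, 0, 0]], rotation=[[0, 0, 0], [0, 0, 0], [0, 0, 0], [0, 0, 0], [0, 0, 0], [0, 0, 0], [0, 0, 0], [0, 0, 0], [0, 0, 0], [0, 0, 0]])

```text
time_s: 30.0
ee_pos: [0.4813, -0.2593, 0.1462]
tcp_rot: [[1.0, -0.002, 0.001], [-0.002, -1.0, -0.001], [0.001, 0.001, -1.0]]
ft_force: [-0.1, 0.2, -2.5]
gripper_width: 0.0224
gripper_force: 60.0
```

```bash
python3 - <<'E'
from h import *
s=r.observe(); f=r.grab_frame("wrist"); save(f,"w6.png"); p=cloud(f,s); e=np.array(s["ee_pos"])
print(e,s["ft_force"])
ok=f["range_z"]>0; d=np.hypot(p[...,0]-.4815,p[...,1]+.259)
q=p[ok&(p[...,2]>.04)&(p[...,2]<.0475)&(d<.03)]; print(len(q),cv2.minEnclosingCircle(q[:,:2].astype(np.float32)))
q=p[ok&(p[...,2]>.002)&(p[...,2]<.02)&(d<.05)]
z=p[...,2]-e[2]; q=p[ok&(z<-.078)&(z>-.087)&(d<.025)]-e
print("foot",len(q),cv2.minEnclosingCircle(q[:,:2].astype(np.float32)),q.min(0),q.max(0))
E
```

```text
[ 0.48133905 -0.25928048  0.14623665] [-0.09026895  0.22014296 -2.50310002]
939 ((0.4813900887966156, -0.25875261425971985), 0.020069671794772148)
foot 120 ((-0.00011801287473645061, 0.00018692230514716357), 0.011561361141502857) [-0.00238951 -0.01104709 -0.08537456] [ 0.01102181  0.01163187 -0.07800899]
```

Emit:
carry_out(xyz=[[0, -0.0003, 0.005], [0, 0, 0.008], [0, 0, 0.008], [0, 0, 0.008], [0, 0, 0.006], [0, 0, 0.005], [0, 0, 0.003], [0, 0, 0.002], [0, 0, 0.001], [0, 0, 0]], rotation=[[0, 0, 0], [0, 0, 0], [0, 0, 0], [0, 0, 0], [0, 0, 0], [0, 0, 0], [0, 0, 0], [0, 0, 0], [0, 0, 0], [0, 0, 0]])

```text
time_s: 31.05
ee_pos: [0.4808, -0.2589, 0.0996]
tcp_rot: [[1.0, -0.002, 0.0], [-0.002, -1.0, -0.0], [0.0, 0.0, -1.0]]
ft_force: [-0.6, -0.4, -2.0]
gripper_width: 0.0226
gripper_force: 60.0
```

Emit:
carry_out(xyz=[[0, 0, 0.0005], [0, 0, 0.0005], [0, 0, 0.0005], [0, 0, 0.0003], [0, 0, 0]], rotation=[[0, 0, 0], [0, 0, 0], [0, 0, 0], [0, 0, 0], [0, 0, 0]])

```text
time_s: 31.55
ee_pos: [0.4808, -0.2588, 0.0977]
tcp_rot: [[1.0, -0.002, 0.0], [-0.002, -1.0, -0.0], [0.0, 0.0, -1.0]]
ft_force: [-0.2, -0.0, -1.7]
gripper_width: 0.0225
gripper_force: 60.0
```

Emit:
carry_out(xyz=[[0, 0, 0.0004], [0, 0, 0.0004], [0, 0, 0]], rotation=[[0, 0, 0], [0, 0, 0], [0, 0, 0]])

```text
time_s: 31.85
ee_pos: [0.4811, -0.2589, 0.0977]
tcp_rot: [[1.0, -0.002, 0.001], [-0.002, -1.0, -0.0], [0.001, 0.0, -1.0]]
ft_force: [-0.6, 0.3, 6.5]
gripper_width: 0.0228
gripper_force: 60.0
```

Floor reached at z 0.0977. Back off slightly and release.

Emit:
carry_out(xyz=[[0, 0, -0.0006], [0, 0, 0], [0, 0, 0], [0, 0, 0], [0, 0, 0], [0, 0, 0]], rotation=[[0, 0, 0], [0, 0, 0], [0, 0, 0], [0, 0, 0], [0, 0, 0], [0, 0, 0]], hand=1)

```text
time_s: 32.45
ee_pos: [0.4807, -0.2588, 0.0975]
tcp_rot: [[1.0, -0.002, -0.0], [-0.002, -1.0, -0.0], [-0.0, 0.0, -1.0]]
ft_force: [-0.6, -0.5, -0.3]
gripper_width: 0.0686
gripper_force: 0.0
```

Emit:
carry_out(xyz=[[0, 0, -0.002], [0, 0, -0.01], [0, 0, -0.03], [0, 0, -0.035], [0, 0, -0.03], [0, 0, -0.02], [0, 0, 0], [0, 0, 0], [0, 0, 0]], rotation=[[0, 0, 0], [0, 0, 0], [0, 0, 0], [0, 0, 0], [0, 0, 0], [0, 0, 0], [0, 0, 0], [0, 0, 0], [0, 0, 0]])

```text
time_s: 33.35
ee_pos: [0.48, -0.2584, 0.2236]
tcp_rot: [[1.0, -0.002, -0.002], [-0.002, -1.0, 0.001], [-0.002, -0.001, -1.0]]
ft_force: [0.3, -0.1, 0.6]
gripper_width: 0.0883
gripper_force: 0.0
```

```bash
python3 pus.py; python3 - <<'E'
from h import *
save(r.grab_frame("side"),"side3.png"); print(r.observe()["ft_force"])
E
```

```text
[ 0.47997803 -0.25844126  0.22364182]
top 978 0.13765220909311482 ((0.4804554879665375, -0.25851601362228394), 0.011950061656534672) [ 0.481613   -0.25850399  0.00806909]
handle 272 0.11682375221757017 ((0.4835014045238495, -0.25811365246772766), 0.011578146368265152) [ 0.48020977 -0.25854039  0.01172461]
flange 1339 0.09645129831244084 ((0.4802357256412506, -0.2587752342224121), 0.022282976657152176) [ 0.47911208 -0.25853506  0.0182548 ]
stand 309 0.04469857191957935 ((0.4871024191379547, -0.25901520252227783), 0.018876217305660248) [ 0.47941474 -0.25881422  0.01961388]
disc 4462 0.010673791420460377 ((0.48105674982070923, -0.25807926058769226), 0.0600576214492321) [ 0.47403127 -0.25889669  0.04068011]
[ 0.15325239 -0.11077703 -0.00903975]
```

View pics/side3.png

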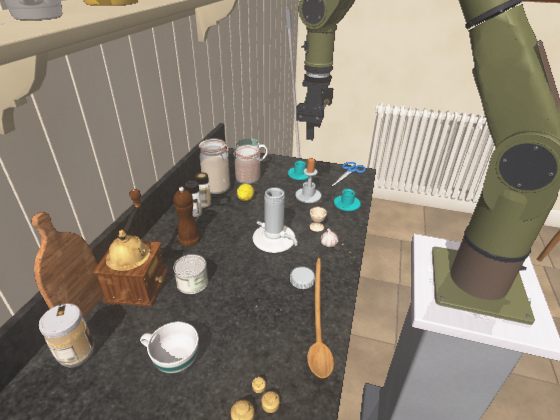

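The side view shows the rod upright in its stand at about (309,185). Both cartridges are out of sight in the tube at (274,213), and everything else is unmoved. Handing in.

```bash
python3 -c "
from cell import r
print(r.hand_in())"
```

```text
the job is handed in; nothing more can be done
None
```

I pressed both cartridges down onto the seat, leaning on the rod with about 17 N for just under a second. The rod is back upright in its stand, the other things were left alone, and I handed the job in at about 33.5 s.

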